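# Clip the line-clearance tag onto the chute tray's wing

## Task

The batch is finished: take the spring clip with the round tag off the parking rack and clip it onto the top edge of the catch tray's leaning side wing, in the gap between the two small ears. With the jaws still squeezed wide open and square to the plate, press it on gently until you feel the edge bear firmly on the depth stop inside its throat, without forcing it; then let go so that it grips the wing squarely by itself. Do not push the wing out of its set lean, and leave the square-tagged clip and the white cartons where they are.

Things in the scene. Friction and masses are not known exactly. Their poses are not given: they have to be found in the camera images.
- clip: The clip to move: steel spring clamp like a clothes peg, 24 mm wide (y), 90 mm tall, about 100 g, with a ROUND tag. Origin: in the mouth of its throat, midway between the jaws. z: jaws to handles; y: hinge direction, along the edge it grips; x: closing direction. Jaws reach 26 mm below the origin. A depth stop in the throat is set 0 to 12 mm above the origin, not told: feel for it
- clip_handles (a point): point between the clip's handles, 47 mm above its origin. Flat handles 24 mm wide (y), from 20 to 64 mm above the origin, 46 mm over the outsides at their tops when gripping 5 mm plate. Squeezed along x (about 12 N here) they meet a stop: parallel, 32 mm over the outsides, jaw tips 16 mm apart. Let go, each jaw closes with about 8 N
- clip_tag (a point): centre of the clip's ROUND white tag, a level disc 32 mm across, 4 mm thick, sticking out sideways: 36 mm from the clip's origin along its +y, 21 mm above it
- clip_right (a joint): how far the clip's levers are squeezed (both move alike): 0 when gripping a 5 mm plate, 0.14 rad with the handles at the stop (jaws fully open), -0.06 with empty closed jaws
- other_clip: an identical spring clip but with a SQUARE white tag (30 by 30 mm): stays on the rack. Origin and axes as for the clip
- rack: fixed parking rack: grey foot 80 by 270 by 20 mm with an upright steel strip 5 mm thick, 250 mm long along the rack's y, its top edge 90 mm above the table. Origin: centre of the underside. The two clips grip the strip upright, origins level with its top edge, about 60 mm either side of its middle, in either order
- wing: the tray's side wing, facing the robot: steel plate 260 mm long (y), 120 mm high (z), 5 mm thick (x), hinged along its lower edge 35 mm above the table, leaning to the robot by 0.3 to 0.65 rad from upright. The hinge is held by friction: it gives to about 8 N square to the plate at the top edge, but bears any push along the plate. Origin: middle of the hinge; z up the plate, x into the tray
- wing_rim (a point): middle of the wing's free top edge, axes as for the wing. Two small ears, 8 mm long, stand 5 mm above this edge, centred 50 mm to either side; the clip goes in the 92 mm gap between them (its tag stands clear above an ear)
- tray: fixed steel catch tray, 200 by 300 mm, inner floor 30 mm high; origin: centre of the underside, x from the wing to the far wall; the wing's hinge is 95 mm from the origin, towards the robot. Two cartons lie in it
- carton_a: white carton 50 by 90 by 45 mm in the tray; origin: centre of its underside
- carton_b: another such carton in the tray
- carton_c: another such carton on the table
- carton_d: another such carton on the table, near the robot

How it is judged:
On the way, in this order (a step that is already met when the one before it is completed fails the run):
1. the round-tagged clip is lifted off the rack (distance of clip from where it was at the start of the episode above 0.05 m), for 0.1 s.
2. jaws squeezed open about the wing and square to it, the clip is pressed home: the wing's edge bears on the depth stop with more than 3 N (value of joint clip_right above 0.07 rad and x of clip in the frame of wing_rim between -0.0045 and 0.0045 m and y of clip in the frame of wing_rim between -0.036 and 0.036 m and z of clip in the frame of wing_rim between -0.015 and 0.003 m and angle between the y axis of clip and the y axis of wing_rim, either way round below 0.15 rad and angle between the z axis of clip and the z axis of wing_rim, either way round below 0.15 rad and contact force between clip and wing above 3 N), for 0.1 s.
At the end, for the whole second after the job is handed in: the round-tagged clip rests on the wing's top edge between the ears (36 mm of the middle), origin from 5 mm above to 16 mm below the edge, square within 0.15 rad, jaws closed (below 0.04 rad); wing's edge within 12 mm of its start, square-tagged clip within 10 mm of its own (x of clip in the frame of wing_rim between -0.004 and 0.004 m and y of clip in the frame of wing_rim between -0.036 and 0.036 m and z of clip in the frame of wing_rim between -0.016 and 0.005 m and angle between the y axis of clip and the y axis of wing_rim, either way round below 0.15 rad and angle between the z axis of clip and the z axis of wing_rim, either way round below 0.15 rad and value of joint clip_right below 0.04 rad and linear speed of clip below 0.02 m/s and distance of wing_rim from where it was at the start of the episode below 0.012 m and distance of other_clip from where it was at the start of the episode below 0.01 m); the robot touches nothing.
It fails at once if the square-tagged clip is moved more than 20 mm (distance of other_clip from where it was at the start of the episode above 0.02 m).
It fails at once if the wing is pushed more than 25 mm out of its set lean (distance of wing_rim from where it was at the start of the episode above 0.025 m).
It fails at once if a carton is shoved more than 30 mm (distance of any of carton_a, carton_b, carton_c, carton_d from where it was at the start of the episode above 0.03 m).
It fails at once if the clip is forced against the wing with over 60 N (contact force between clip and wing above 60 N).
It also fails if it takes over 37 s, if anything falls off the work surface, if the arm or the gripper's body presses on something with over 40 N, if the wrist force passes 120 N, or if a joint passes its speed limit or range.

## Robot

A 6-joint arm with a two-finger parallel gripper is mounted at the origin on the work surface. World frame = base frame: x ahead of the robot, y to its left, z up, the work surface at z = 0. Lengths are in m, angles in rad, forces in N, time in s.
With the tool pointing down it reaches from about 0.275 to 0.75 m from the base axis. Payload 10.2 kg.
Tool frame: the origin (TCP) lies midway between the tips of the shut fingers; the grasp point (between the pads) lies 19 mm behind it (env.hold_point_z is the distance from the TCP to the grasp point, in m); x points along the fingers, z is the direction in which the jaws open and shut, and the axes are right-handed (so a half turn about x gives the same grasp; the last joint's range is limited). The gripper opens to 85 mm and grips with 20 to 120 N. Pads are 22 mm wide; open, the fingers measure 114 mm over their backs; the gripper's body (76 mm by 85 mm) begins 54 mm behind the grasp point. The pads swing forward as they close: fully open they stand 13 mm farther back than shut.
Start: joints at [0.891, 0.313, 1.498, -0, 1.331, -0.223], TCP at [0.232, 0.471, 0.202] pointing down, gripper open.
Joint ranges: [-2.94, 2.94], [-0.97, 2.17], [0.19, 2.56], [-1.23, 4.37], [0.02, 3.11], [-2.88, 2.88]. Speed limits (rad/s): [2.39, 2.39, 3.01, 3.14, 3.14, 3.14].

## Interface

Orientations are given as a unit quaternion [x, y, z, w].
In Python, from bench import env, kinematics, monitor, eyes, job gives the robot as it stands. The module is installed in compiled form; this text tells all that it offers. Calls block until the motion is done:
- env.reach(position, orientation): joint-space move of the TCP to a pose.
- env.movel(position, velocity=0.15, frame=None, guard=None): straight line of the TCP; frame=None keeps the orientation; velocity is the mean speed in m/s. With guard (N) it stops when the force on the tool has changed by that much, and returns True; else False.
- env.set_joints(angles): joint-space move.
- env.release() and env.close_gripper(effort=None): open the fingers fully, or close them until they stop; effort is the grip in N (None keeps the last).
- env.hold(seconds).
- kinematics.ik(position, orientation): joint angles nearest the present ones, or None.
- monitor.sense(): the state.
- eyes.grab_frame(name): name is "side" or "top" or "wrist"; returns a dict with "frame" (420x560x3 uint8, red, green, blue), "mtx" (3x3 intrinsics, pixels), "view" (4x4, takes a point from world to camera coordinates). Camera axes: x right, y down, z forward; pixel columns grow to the right and rows downward; lengths in m; the calibration is good to about 2 mm. A picture is of the moment at which its call begins. There is no depth.
A pose or a line that the arm cannot do raises env.MotionError and nothing moves.
- job.hand_in(): hands the job in, once; it reports no verdict.
The state is a dict: "clock": time; "joints": joint angles; "qvel": joint speeds; "joint_efforts": joint torques, N m; "position": TCP position; "ee_rot": TCP orientation; "contact_force": force on the tool from outside, world axes, zero at the start; "ft_torque": the same for the moment, N m; "finger_gap": opening from 0.0 (shut) to 1.0 (fully open).
Only numpy, scipy, OpenCV 4.12 (cv2) and the standard library are available. Lean on these libraries where they do the work, as an engineer would, in place of code of your own. Each camera call takes 0.05 s, during which the arm holds its last target. There are 200 camera calls.

## Working session

There is one attempt and no reset: what is moved stays moved. The work goes in short steps, each a Python script; the robot and the scene stay as the last script left them, time stands still between calls to the robot, and variables do not carry over. Pictures are saved under pics/ and viewed, about 8 in all and at most 12, crops included, and the job is handed in when it is done.

```bash
mkdir -p pics; python3 - <<'E'
from bench import env, monitor, eyes
import cv2, numpy as np
ims=[]
for n in ("side","top","wrist"):
    f=eyes.grab_frame(n); np.savez(f"pics/{n}0.npz",**{k:np.asarray(f[k]) for k in("frame","mtx","view")})
    im=f["frame"][:,:,::-1]; cv2.imwrite(f"pics/{n}0.png",im)
    print(n,np.round(f["mtx"],1).tolist(),np.round(f["view"],3).tolist())
s=monitor.sense(); print({k:np.round(v,3).tolist() for k,v in s.items()}, env.hold_point_z)
E
```

```text
side [[454.7, 0.0, 286.0], [0.0, 454.7, 209.9], [0.0, 0.0, 1.0]] [[0.839, -0.545, -0.017, -0.471], [-0.39, -0.579, -0.716, 0.285], [0.38, 0.607, -0.698, 0.899], [0.0, 0.0, 0.0, 1.0]]
top [[470.0, 0.0, 284.8], [0.0, 470.0, 202.2], [0.0, 0.0, 1.0]] [[-0.011, -1.0, 0.028, -0.008], [-0.993, 0.007, -0.12, 0.592], [0.119, -0.029, -0.992, 1.015], [0.0, 0.0, 0.0, 1.0]]
wrist [[290.7, 0.0, 277.0], [0.0, 290.7, 205.6], [0.0, 0.0, 1.0]] [[0.442, 0.897, -0.001, -0.525], [0.858, -0.422, 0.294, -0.038], [0.263, -0.131, -0.956, 0.38], [0.0, 0.0, 0.0, 1.0]]
{'clock': 0.15, 'joints': [0.891, 0.313, 1.498, -0.0, 1.331, -0.223], 'qvel': [-0.001, -0.002, -0.002, 0.0, 0.0, -0.001], 'joint_efforts': [0.001, -41.237, -25.98, -0.0, 0.003, -0.0], 'position': [0.231, 0.471, 0.202], 'ee_rot': [-0.374, 0.601, 0.374, 0.6], 'contact_force': [0.13, 0.9, -0.183], 'ft_torque': [0.006, 0.039, -0.008], 'finger_gap': 1.001} 0.0187
```

View pics/top0.png

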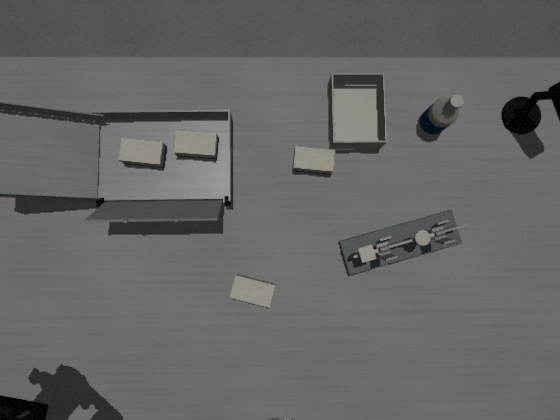

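View pics/side0.png

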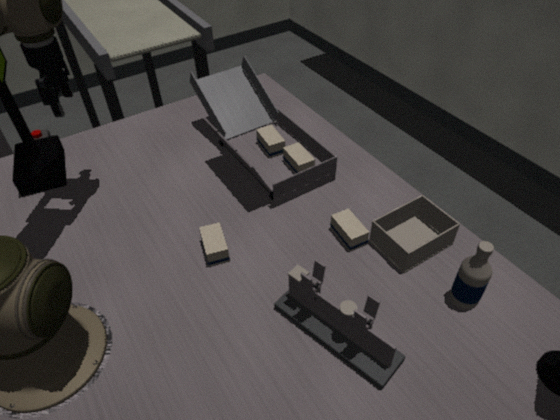

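```bash
python3 - <<'E'
import cv2, numpy as np
im=cv2.imread("pics/top0.png")
a=cv2.resize(im[195:285,330:475],None,fx=5.5,fy=5.5,interpolation=cv2.INTER_CUBIC)[:300*2]
b=cv2.resize(im[190:240,80:240],None,fx=5,fy=5,interpolation=cv2.INTER_CUBIC)
a=cv2.resize(im[205:280,335:470],None,fx=800/135,fy=800/135*0.78,interpolation=cv2.INTER_CUBIC)
out=np.zeros((600,800,3),np.uint8); out[:a.shape[0]]=a; out[a.shape[0]:]=b[:600-a.shape[0]]
print(a.shape)
out=np.clip(out.astype(float)*1.7,0,255).astype(np.uint8)
cv2.imwrite("pics/crop1.png",out)
E
```

```text
Traceback (most recent call last):
ValueError: could not broadcast input array from shape (250,800,3) into shape (253,800,3)
```

```bash
python3 - <<'E'
import cv2, numpy as np
im=cv2.imread("pics/top0.png")
a=cv2.resize(im[208:278,335:470],(800,340),interpolation=cv2.INTER_CUBIC) # sx 5.926 sy 4.857
b=cv2.resize(im[190:242,80:240],(800,260),interpolation=cv2.INTER_CUBIC) # 5
cv2.imwrite("pics/crop1.png",np.clip(np.vstack([a,b]).astype(float)*1.7,0,255).astype(np.uint8))
E
```

```text
(no output)
```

View pics/crop1.png

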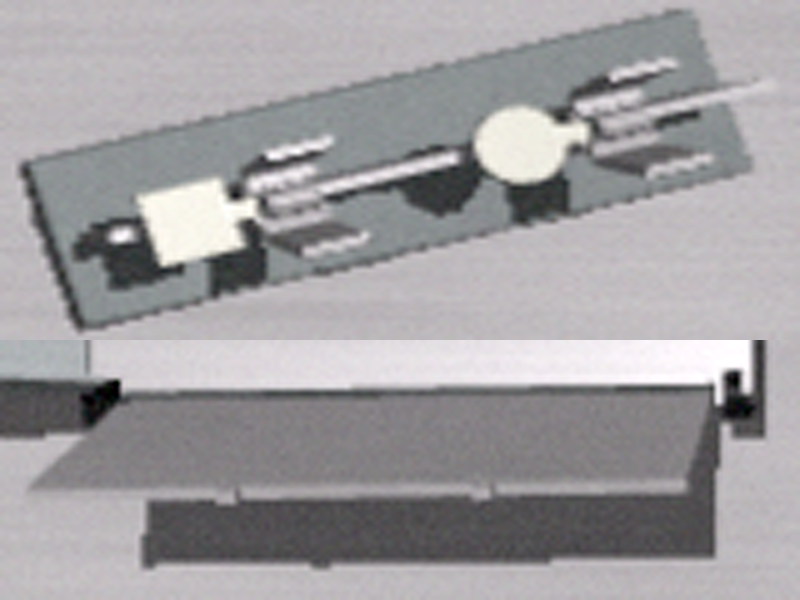

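```bash
cat > h.py <<'E'
import cv2, numpy as np
from scipy.optimize import least_squares
def load(n): return dict(np.load(f"pics/{n}.npz"))
def proj(f,P):
    c=np.atleast_2d(P)@f["view"][:3,:3].T+f["view"][:3,3]; u=c@f["mtx"].T; return u[:,:2]/u[:,2:]
def ray(f,uv):
    R,t=f["view"][:3,:3],f["view"][:3,3]
    return -R.T@t, R.T@np.linalg.solve(f["mtx"],[uv[0],uv[1],1.])
def onz(f,uv,z):
    o,d=ray(f,uv); return o+d*(z-o[2])/d[2]
def tri(obs):
    A=np.zeros((3,3)); b=np.zeros(3)
    for f,uv in obs:
        o,d=ray(f,uv); d/=np.linalg.norm(d); M=np.eye(3)-np.outer(d,d); A+=M; b+=M@o
    return np.linalg.solve(A,b)
def wingframe(p):  # hinge x,y,yaw,lean
    c,s=np.cos(p[2]),np.sin(p[2]); Y=np.array([-s,c,0]); X0=np.array([c,s,0])
    Z=np.cos(p[3])*np.array([0,0,1])-np.sin(p[3])*X0
    return np.array([p[0],p[1],.035]),Y,Z
E
python3 - <<'E'
from h import *
t=load("top0"); s=load("side0")
for n,f in(("top",t),("side",s)):
    im=f["frame"].astype(int); m=((im.min(2)>120)&(im[:,:,0]-im[:,:,2]>8)).astype(np.uint8)
    k,_,st,ce=cv2.connectedComponentsWithStats(m)
    for i in range(1,k):
        if st[i,4]>50: print(n,ce[i].round(1),st[i])
# rack corners from crop coords
C=[(335+u/5.926,208+v/4.857) for u,v in((22,160),(85,328),(750,168),(690,8))]
P=np.array([onz(t,c,.02) for c in C]); print(P.round(3), P.mean(0))
print("sides",[np.linalg.norm(P[i]-P[i-1]) for i in range(4)])
for u,v in((520,145),(195,222)):
    print("tag",onz(t,(335+u/5.926,208+v/4.857),.113).round(4))
K=[(-.13,.12),(.13,.12),(-.13,0),(.13,0),(.05,.12),(-.05,.12)]
obs=np.array([(690,150),(30,148),(713,45),(120,55),(230,155),(485,150)])/5.+[80,190]
def res(p):
    o,Y,Z=wingframe(p); return (proj(t,[o+a*Y+b*Z for a,b in K])-obs).ravel()
r=least_squares(res,[.4,.2,0,.45]); print("wing",r.x,r.fun.round(1))
o,Y,Z=wingframe(r.x); print("rim",o+.12*Z, "sidepix",proj(s,[o+a*Y+b*Z for a,b in K]).round(0).tolist())
E
```

```text
top [194.5 142.3] [174 130  42  25 886]
top [139.9 150.6] [118 138  44  26 906]
top [314.  158.4] [294 146  41  25 824]
top [251.9 291. ] [230 276  45  31 924]
side [270.3 134.5] [258 125  26  20 278]
side [298.7 153.1] [285 143  29  21 326]
side [349.9 223.1] [333 209  36  29 521]
side [212.8 237.8] [200 223  27  31 561]
[[ 0.505 -0.135  0.02 ]
 [ 0.428 -0.157  0.02 ]
 [ 0.499 -0.415  0.02 ]
 [ 0.574 -0.395  0.02 ]] [ 0.50172556 -0.27542274  0.02      ]
sides [np.float64(0.26940348265850805), np.float64(0.08038675523854236), np.float64(0.26725173264751895), np.float64(0.07770366221597581)]
tag [ 0.5067 -0.2961  0.113 ]
tag [ 0.4753 -0.1811  0.113 ]
wing [0.59957738 0.2539168  0.00137284 0.46638693] [-0.6 -0.5 -0.8  1.2  0.4  0.4  1.2 -0.6  0.1 -0.6 -0.1 -0.1]
rim [0.54561799 0.25384272 0.14218385] sidepix [[251.0, 167.0], [203.0, 117.0], [272.0, 192.0], [225.0, 143.0], [217.0, 131.0], [235.0, 150.0]]
```

```bash
cat >> h.py <<'E'
from scipy.spatial.transform import Rotation as Ro
def quat(Zc,Xc,s):  # tool x=-Zc, tool z = s*Xc
    x=-np.asarray(Zc,float); z=s*np.asarray(Xc,float); x/=np.linalg.norm(x); z-=x*(z@x); z/=np.linalg.norm(z)
    return Ro.from_matrix(np.stack([x,np.cross(z,x),z],1)).as_quat()
YAW=.264
def snap(n,name):
    from bench import eyes
    f=eyes.grab_frame(n); np.savez(f"pics/{name}.npz",**{k:np.asarray(f[k]) for k in("frame","mtx","view")}); cv2.imwrite(f"pics/{name}.png",np.clip(f["frame"][:,:,::-1]*1.5,0,255).astype(np.uint8)); return f
E
python3 - <<'E'
from h import *
from bench import env, kinematics, monitor
p=np.array([.5165,-.332,.114]); cx=[np.cos(YAW),np.sin(YAW),0]
o,Y,Z=wingframe([.5996,.2539,.0014,.466]); rim=o+.12*Z; X=np.cross(Y,Z)
for s in(1,-1):
    print(s,[None if q is None else np.round(q,2) for q in (kinematics.ik(p,quat([0,0,1],cx,s)),kinematics.ik(p+[0,0,.12],quat([0,0,1],cx,s)),kinematics.ik(rim+.03*Z,quat(Z,X,s)),kinematics.ik(rim+.12*Z,quat(Z,X,s)))])
E
```

```text
1 [array([-0.76,  0.58,  1.33, -0.  ,  1.23, -1.03]), array([-0.76,  0.5 ,  1.15, -0.  ,  1.5 , -1.03]), array([ 0.31,  0.27,  1.73, -0.21,  0.71,  0.45]), array([ 0.34,  0.12,  1.7 , -0.19,  0.89,  0.43])]
-1 [array([-0.76,  0.58,  1.33,  0.  ,  1.23,  2.12]), array([-0.76,  0.5 ,  1.15,  0.  ,  1.5 ,  2.12]), array([ 0.31,  0.27,  1.73, -0.21,  0.71, -2.7 ]), array([ 0.34,  0.12,  1.7 , -0.19,  0.89, -2.71])]
```

```bash
python3 - <<'E'
from h import *
from bench import env, kinematics, monitor
o,Y,Z=wingframe([.5996,.2539,.0014,.466]); rim=o+.12*Z; X=np.cross(Y,Z)
env.reach(rim+.13*Z,quat(Z,X,1)); snap("wrist","w1")
p=np.array([.5165,-.332,.114]); cx=[np.cos(YAW),np.sin(YAW),0]
env.reach(p+[0,0,.11],quat([0,0,1],cx,1)); snap("wrist","w2")
print(monitor.sense()["clock"],monitor.sense()["position"])
a=cv2.imread("pics/w1.png");b=cv2.imread("pics/w2.png")
cv2.imwrite("pics/w12.png",np.vstack([cv2.resize(a[:,:],(560,420))[:300],b[:300]]) )
E
```

```text
3.5833 [ 0.5169718  -0.33113747  0.22422553]
```

View pics/w12.png

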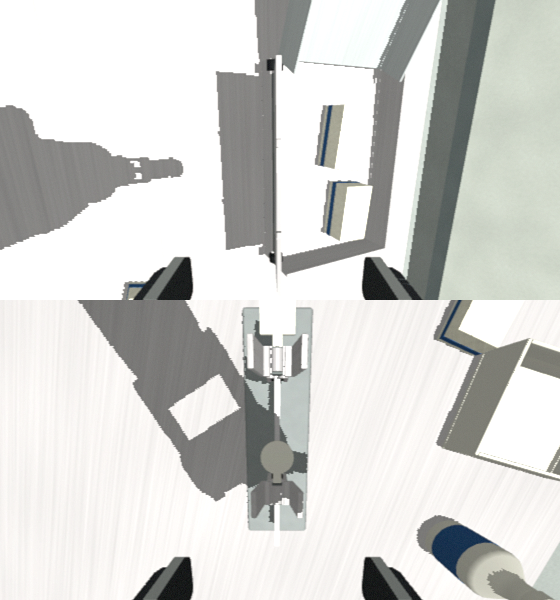

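```bash
python3 - <<'E'
from h import *
f=load("w1"); g=load("w2")
im=cv2.cvtColor(f["frame"],cv2.COLOR_RGB2GRAY)
for v in (75,110,160,200,240,270): print(v,im[v,262:296].tolist())
o,Y,Z=wingframe([.5996,.2539,.0014,.466]); X=np.cross(Y,Z);K=[(-.13,.12),(0,.12),(.13,.12),(-.13,0),(.13,0),(.05,.125),(-.05,.125)]
print(proj(f,[o+a*Y+b*Z for a,b in K]).round(1).tolist())
crop=cv2.resize(f["frame"][45:295,240:310,::-1],None,fx=2.8*2,fy=2.3,interpolation=cv2.INTER_CUBIC)
c2=cv2.resize(g["frame"][20:245,240:320,::-1],None,fx=400/80,fy=2.55,interpolation=cv2.INTER_CUBIC)
h=min(len(crop),len(c2)); cv2.imwrite("pics/c3.png",np.hstack([crop[:h],c2[:h]])); print(crop.shape,c2.shape)
cd=np.array([-np.sin(YAW),np.cos(YAW),0]); p=np.array([.5165,-.332,.09])
print(proj(g,[p+cd*.036+[0,0,.023],p+[0,0,.064],p]).round(1))
print("tag by w2",onz(g,(277,158),.113))
E
```

```text
75 [85, 85, 85, 86, 87, 87, 86, 87, 89, 76, 51, 59, 74, 103, 159, 184, 183, 182, 182, 188, 193, 192, 191, 191, 193, 194, 194, 193, 192, 191, 192, 192, 188, 188]
110 [86, 86, 86, 88, 87, 87, 86, 86, 88, 80, 59, 60, 74, 86, 151, 180, 181, 180, 179, 186, 190, 190, 190, 192, 192, 191, 192, 191, 189, 188, 190, 189, 187, 189]
160 [88, 85, 84, 86, 87, 87, 85, 86, 86, 87, 71, 51, 67, 86, 146, 175, 175, 174, 174, 180, 186, 185, 187, 189, 187, 185, 185, 185, 183, 183, 186, 187, 187, 187]
200 [89, 88, 85, 85, 85, 86, 83, 85, 85, 87, 75, 52, 64, 81, 128, 161, 171, 171, 171, 177, 182, 183, 185, 185, 183, 183, 182, 182, 181, 183, 185, 186, 186, 186]
240 [89, 91, 87, 86, 87, 85, 87, 85, 86, 89, 80, 57, 58, 77, 114, 153, 167, 168, 169, 177, 182, 184, 183, 184, 183, 184, 184, 184, 183, 183, 184, 186, 187, 186]
270 [179, 180, 183, 180, 180, 181, 180, 178, 178, 180, 180, 180, 179, 153, 122, 151, 169, 170, 161, 127, 85, 79, 83, 82, 81, 82, 81, 80, 79, 80, 81, 80, 79, 80]
[[276.8, 296.1], [276.9, 190.9], [277.1, 56.3], [276.9, 251.6], [277.1, 74.1], [277.0, 143.7], [276.9, 236.1]]
(575, 392, 3) (574, 400, 3)
[[275.6 159.5]
 [275.4 207.6]
 [275.7 189.8]]
tag by w2 [ 0.50807834 -0.29548752  0.113     ]
```

View pics/c3.png

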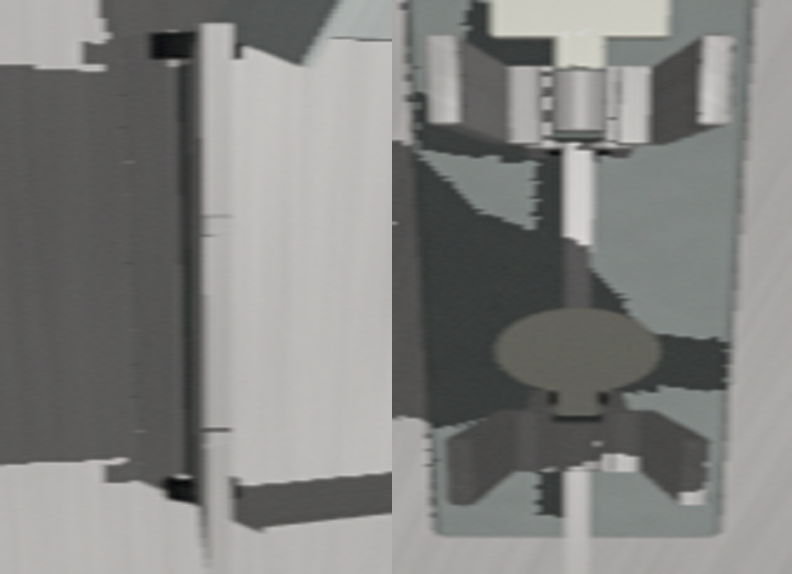

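```bash
python3 - <<'E'
from h import *
from bench import env, kinematics, monitor
p=np.array([.517,-.331,.114]); cx=[np.cos(YAW),np.sin(YAW),0]; q=quat([0,0,1],cx,1)
hit=env.movel(p,velocity=.1,guard=8); s=monitor.sense(); print(hit,s["position"],s["contact_force"])
if not hit:
    env.close_gripper(60); s=monitor.sense(); print(s["finger_gap"],s["contact_force"],s["clock"])
    env.movel(p+[0,0,.12],velocity=.12); s=monitor.sense(); print(s["finger_gap"],s["contact_force"],s["clock"])
    o,Y,Z=wingframe([.5996,.2539,.0014,.44]); X=np.cross(Y,Z)
    o0,Y0,Z0=wingframe([.5996,.2539,.0014,.466]); rim=o0+.12*Z0+.002*np.cross(Y0,Z0); np.savez("rim.npz",rim=rim,X=X,Y=Y,Z=Z)
    env.reach(rim+.094*Z,quat(Z,X,1)); snap("wrist","w4"); snap("side","s4")
    s=monitor.sense(); print(s["finger_gap"],s["position"]-(rim+.094*Z),s["clock"])
a=cv2.imread("pics/w4.png")[:300,140:420];b=cv2.imread("pics/s4.png")[60:210,150:330]
cv2.imwrite("pics/c4.png",np.hstack([cv2.resize(a,(420,450)),cv2.resize(b,(380,450),interpolation=cv2.INTER_CUBIC)]))
E
```

```text
False [ 0.51727732 -0.33125643  0.11471889] [-0.00351894  0.94258331  0.21603189]
0.3311331999876993 [0.51435408 0.33953539 0.56514868] 5.3917
0.333851298072998 [ 0.29694703  1.24255221 -0.38501461] 6.5417
0.32740735168825214 [ 3.81499551e-04 -5.21700925e-04 -4.92616171e-05] 8.7417
```

View pics/c4.png

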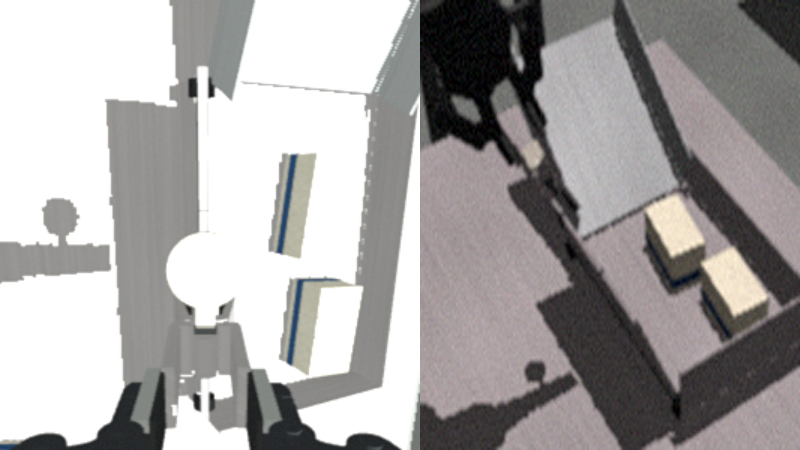

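```bash
python3 - <<'E'
from h import *
f=load("w4"); d=np.load("rim.npz"); rim,X,Y,Z=[d[k] for k in("rim","X","Y","Z")]
im=cv2.cvtColor(f["frame"],cv2.COLOR_RGB2GRAY)
for v in (75,100,125,150): print(v,im[v,262:296].tolist())
print(proj(f,[rim+a*Y for a in(.13,.1,.05,0)]).round(1).tolist(),proj(f,[rim-.12*Z+.13*Y,rim-.12*Z+.1*Y]).round(1))
print("tag pred",proj(f,rim+.07*Z+.0230*Z+.036*Y))
big=cv2.resize(f["frame"][45:295,225:330,::-1],None,fx=5,fy=2.4,interpolation=cv2.INTER_CUBIC)
cv2.imwrite("pics/c5.png",big)
E
```

```text
75 [94, 95, 95, 94, 95, 95, 95, 96, 87, 96, 166, 195, 195, 195, 194, 185, 160, 181, 207, 207, 207, 207, 206, 205, 206, 207, 208, 208, 207, 207, 205, 205, 206, 205]
100 [95, 96, 94, 95, 94, 96, 96, 97, 90, 84, 159, 192, 192, 192, 192, 192, 171, 181, 206, 207, 205, 205, 205, 204, 206, 206, 206, 206, 206, 205, 203, 203, 205, 205]
125 [94, 94, 95, 96, 96, 94, 95, 95, 95, 83, 133, 179, 190, 190, 191, 188, 163, 176, 205, 206, 204, 203, 202, 203, 205, 205, 204, 203, 203, 202, 199, 202, 203, 202]
150 [96, 94, 94, 96, 95, 95, 94, 95, 95, 84, 109, 166, 187, 188, 188, 185, 160, 171, 202, 203, 202, 201, 200, 201, 204, 203, 200, 201, 201, 198, 197, 199, 202, 200]
[[275.7, 45.8], [275.8, 85.4], [275.9, 145.4], [276.0, 199.0]] [[276.1  68.6]
 [276.1  95.1]]
tag pred [[275.50326805 183.77395279]]
```

View pics/c5.png

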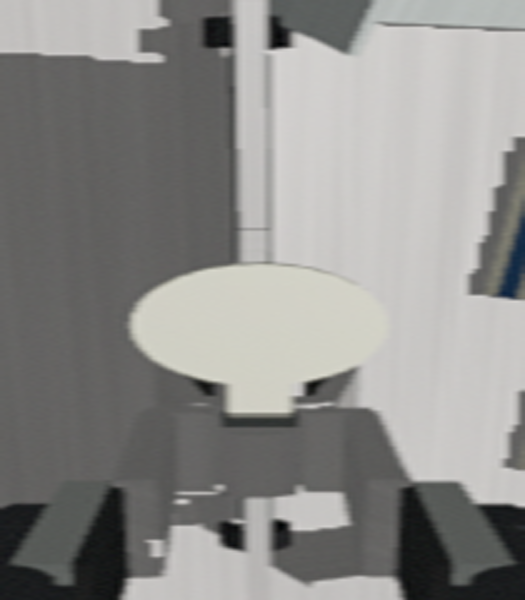

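```bash
python3 - <<'E'
from h import *
from bench import env, monitor
d=np.load("rim.npz"); rim=d["rim"]-.0014*d["X"]
o,Y,Z=wingframe([.5996,.2539,.0014,.462]); X=np.cross(Y,Z); np.savez("rim2.npz",rim=rim,X=X,Y=Y,Z=Z)
print(env.movel(rim+.056*Z,velocity=.05,frame=quat(Z,X,1)) if 0 else env.reach(rim+.056*Z,quat(Z,X,1)))
env.hold(.3); f=snap("wrist","w6"); s=monitor.sense(); print((s["position"]-(rim+.056*Z)).round(4),s["clock"],s["contact_force"].round(2))
f=load("w6"); im=cv2.cvtColor(f["frame"],cv2.COLOR_RGB2GRAY)
for v in (40,60,90,120): print(v,im[v,262:296].tolist())
print(proj(f,[rim+a*Y for a in(.13,.1,.05,0)]).round(1).tolist(),proj(f,[rim-.12*Z+.13*Y,rim-.12*Z+.1*Y]).round(1))
cv2.imwrite("pics/c6.png",cv2.resize(f["frame"][25:300,225:330,::-1],None,fx=5,fy=2.1,interpolation=cv2.INTER_CUBIC))
E
```

```text
False
[0.0001 0.0001 0.001 ] 9.3667 [ 0.46  0.1  -1.31]
40 [100, 101, 98, 99, 100, 100, 100, 101, 100, 103, 153, 190, 200, 200, 200, 200, 200, 176, 118, 93, 96, 96, 96, 97, 98, 97, 97, 96, 97, 98, 97, 97, 97, 98]
60 [95, 85, 71, 84, 128, 127, 102, 97, 95, 98, 151, 189, 198, 199, 198, 199, 198, 185, 159, 179, 205, 208, 206, 206, 207, 208, 209, 209, 208, 196, 165, 124, 94, 101]
90 [96, 97, 97, 98, 97, 99, 90, 66, 57, 79, 131, 180, 196, 197, 196, 195, 196, 200, 205, 207, 207, 205, 205, 207, 207, 207, 207, 208, 207, 205, 204, 206, 206, 205]
120 [97, 98, 96, 97, 96, 98, 95, 72, 52, 75, 114, 170, 194, 193, 193, 194, 193, 197, 203, 206, 204, 204, 204, 206, 206, 205, 204, 205, 204, 203, 202, 203, 205, 204]
[[275.0, 34.8], [275.1, 81.4], [275.2, 151.0], [275.4, 212.0]] [[275.5  64.3]
 [275.5  93.7]]
```

View pics/c6.png

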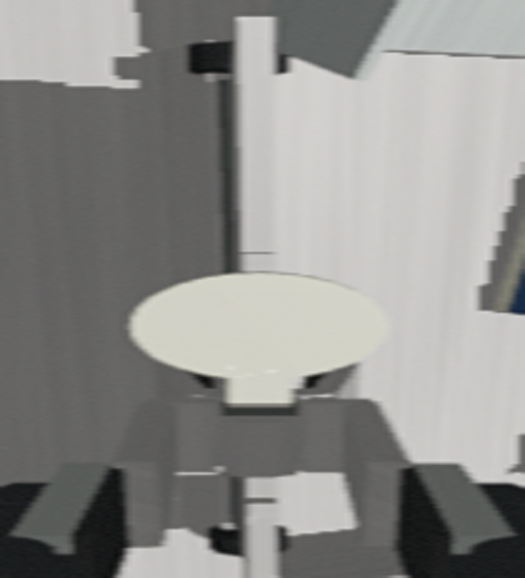

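```bash
python3 - <<'E'
from h import *
from bench import env, monitor
d=np.load("rim2.npz"); rim,X,Y,Z=[d[k] for k in("rim","X","Y","Z")]; R=np.stack([X,Y,Z])
def rep(t):
    s=monitor.sense(); print(t,"d,xyz mm",((R@(s["position"]-rim)-[0,0,.024])*1e3).round(2),"F",(R@s["contact_force"]).round(2),"M",(R@s["ft_torque"]).round(2),round(s["clock"],2),round(s["finger_gap"],3))
rep("start")
h=env.movel(rim+.028*Z,velocity=.03,guard=5); rep(h)
if not h:
    h=env.movel(rim+.009*Z,velocity=.012,guard=7); rep(h); env.hold(.3); rep("held")
E
```

```text
start d,xyz mm [ 0.55  0.13 32.8 ] F [-0.17  0.1  -1.38] M [ 0.04  0.3  -0.02] 9.37 0.33
False d,xyz mm [0.13 0.06 4.18] F [-0.82  1.13 -0.98] M [-0.03  0.36 -0.05] 10.45 0.333
True d,xyz mm [0.08 0.09 1.21] F [ 0.05 -0.54  5.83] M [-0.07  0.33  0.06] 11.03 0.327
held d,xyz mm [0.06 0.08 1.2 ] F [-0.44 -0.03  6.4 ] M [-0.1   0.3   0.03] 11.32 0.33
```

```bash
python3 - <<'E'
from h import *
from bench import env, monitor
d=np.load("rim2.npz"); rim,X,Y,Z=[d[k] for k in("rim","X","Y","Z")]; R=np.stack([X,Y,Z])
def rep(t):
    s=monitor.sense(); print(t,"d,xyz mm",((R@(s["position"]-rim)-[0,0,.024])*1e3).round(2),"F",(R@s["contact_force"]).round(2),round(s["clock"],2),round(s["finger_gap"],3))
h=env.movel(rim+.021*Z,velocity=.01,guard=6); rep(h); env.hold(.4); rep("held")
snap("wrist","w7"); snap("side","s7")
f=load("w7");g=load("s7")
a=cv2.resize(f["frame"][25:300,225:330,::-1],(420,570),interpolation=cv2.INTER_CUBIC);b=cv2.resize(g["frame"][90:190,180:260,::-1],(370,570),interpolation=cv2.INTER_CUBIC)
cv2.imwrite("pics/c7.png",np.hstack([a,b]))
E
```

```text
True d,xyz mm [0.13 0.15 1.21] F [-1.05 -0.78  5.85] 11.53 0.332
held d,xyz mm [0.11 0.12 1.21] F [-1.97 -0.97  6.26] 11.93 0.324
```

View pics/c7.png

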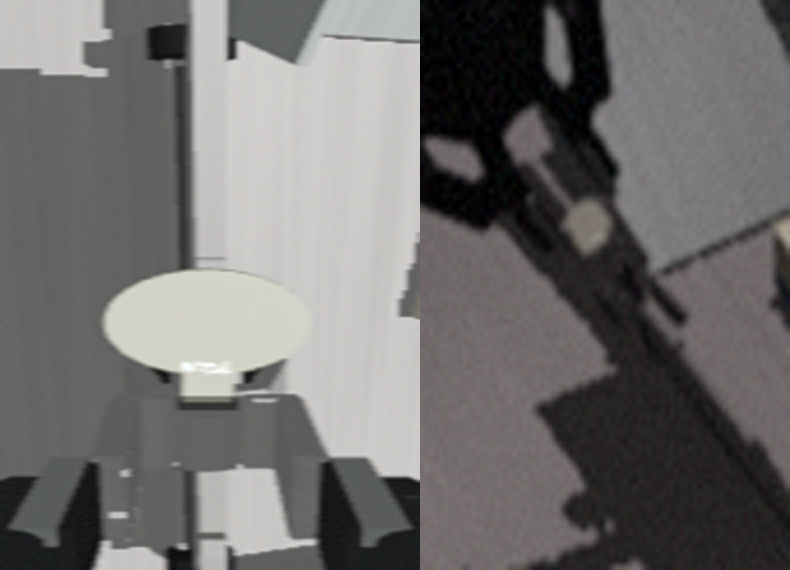

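```bash
python3 - <<'E'
from h import *
from bench import env, monitor
d=np.load("rim2.npz"); rim,X,Y,Z=[d[k] for k in("rim","X","Y","Z")]; R=np.stack([X,Y,Z])
def rep(t):
    s=monitor.sense(); print(t,"d,xyz mm",((R@(s["position"]-rim)-[0,0,.024])*1e3).round(2),"F",(R@s["contact_force"]).round(2),round(s["clock"],2),round(s["finger_gap"],3))
env.release(); env.hold(.3); rep("open")
print(env.movel(rim+.13*Z,velocity=.08,guard=6)); rep("back"); env.hold(.4)
f=snap("wrist","w8"); g=snap("top","t8")
print("pred rim",proj(f,[rim+a*Y for a in(.13,0,-.13)]).round(1).tolist(),"tag if d=0,-6,-12",proj(f,[rim+.036*Y+(.023-e)*Z for e in(0,.006,.012)]).round(1).tolist())
a=cv2.resize(f["frame"][25:310,225:330,::-1],(420,570),interpolation=cv2.INTER_CUBIC);b=cv2.resize(g["frame"][180:250,90:150,::-1],(370,570),interpolation=cv2.INTER_CUBIC)
b=cv2.resize(g["frame"][185:245,80:235,::-1],(800-420,570),interpolation=cv2.INTER_CUBIC)
cv2.imwrite("pics/c8.png",np.hstack([a,b]))
E
```

```text
open d,xyz mm [-0.41  0.03  0.69] F [ 0.29 -0.48  0.28] 12.93 1.0
False
back d,xyz mm [-2.6000e-01 -9.0000e-02  1.0553e+02] F [-0.34 -0.04  0.03] 14.39 0.998
pred rim [[276.6, 55.3], [276.6, 190.2], [276.7, 295.5]] tag if d=0,-6,-12 [[276.6, 159.5], [276.6, 158.7], [276.6, 157.8]]
```

View pics/c8.png

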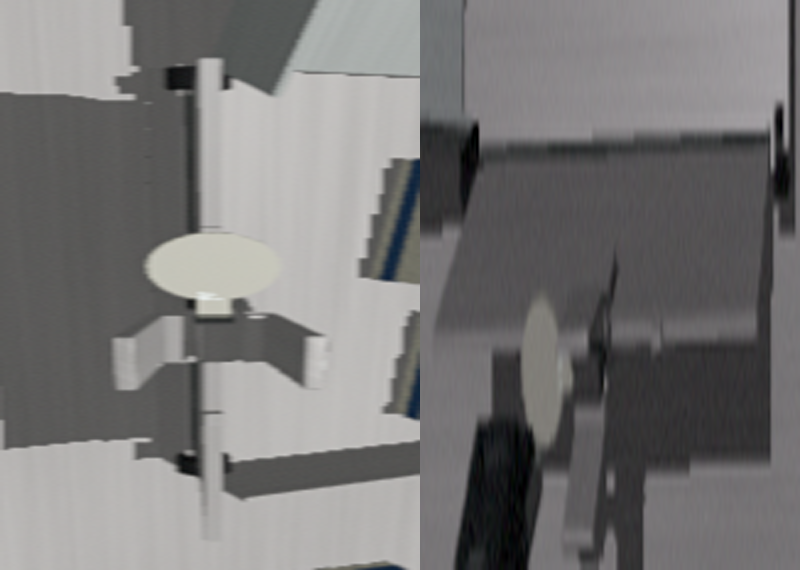

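```bash
python3 - <<'E'
from h import *
a=load("top0")["frame"];b=load("t8")["frame"]
print("square tag shift",cv2.phaseCorrelate(*[cv2.cvtColor(x[235:275,350:385],cv2.COLOR_RGB2GRAY).astype(np.float32) for x in(a,b)]))
print("wing edge shift",cv2.phaseCorrelate(*[cv2.cvtColor(x[190:232,165:235],cv2.COLOR_RGB2GRAY).astype(np.float32) for x in(a,b)]))
from bench import job; job.hand_in()
E
```

```text
square tag shift ((0.03449827976730191, 0.009616491455293641), 1.0058273675127163)
wing edge shift ((-0.00788283149577751, 0.4820391534995281), 0.9791978259881338)
the job is handed in; nothing more can be done
```

The round-tagged clip now grips the wing's top edge between the ears, and I handed the job in with the robot clock at about 15 s of the 37 s allowed. `job.hand_in()` reports no verdict.

**What I did:** I squeezed the clip off the rack and lined it up with the leaning edge using wrist views, with the lean measured at about 0.46 rad. I pressed it on until about 7.5 N, then held it there for roughly 0.7 s. The push was almost all along the plate, with at most about 2 N sideways. Then I let go and backed off.

**Last checks:**
- **Clip:** the last wrist and top views show it closed and nearly square on the edge. Its handles lean by about 0.03 rad at most, against the 0.15 allowed.
- **Square-tagged clip:** its tag had not moved in the top view (about 0.03 px).
- **Wing edge:** it shifted about 0.5 px in the top view, roughly 1 mm, against the 12 mm allowed.
- **Robot:** it stands about 105 mm clear and feels no contact force.
- **Cartons:** I did not measure their positions after the job, but no unexpected contact was felt.

**What disagreed:**
- **Contact height:** the stop was felt with the clip's origin 1.2 mm above my estimate of the edge, while the stop should put it level with the edge or below. I took this as camera error in the edge height.
- **Second press:** a gentle second press to confirm the seating tripped its force guard at once. The clip did not go any deeper and the steady force was no higher.

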